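# Clamp the mini playfield and tap its ball guide home

## Robot

A 7-joint arm with a two-finger parallel gripper is mounted at the origin on the work surface. World frame = base frame: x ahead of the robot, y to its left, z up, the work surface at z = 0. Lengths are in m, angles in rad, forces in N, time in s.
With the tool pointing down it reaches from about 0.4 to 0.85 m from the base axis. Payload 10.4 kg.
Tool frame: the origin (TCP) lies at the very end of the fingers, on their centre line; the grasp point (between the pads) lies 19 mm behind it (manip.grip_point_offset is the distance from the TCP to the grasp point, in m); z points along the fingers, y is the line along which they close (so a half turn about z gives the same grasp; the last joint's range is limited). The gripper opens to 85 mm and grips with 20 to 120 N. Pads are 22 mm wide; open, the fingers measure 114 mm over their backs; the gripper's body (76 mm by 85 mm) begins 54 mm behind the grasp point. The pads swing forward as they close: fully open they stand 13 mm farther back than shut.
Start: joints at [-1.199, 0.332, -0.065, 1.46, 0.022, 1.35, -0.088], TCP at [0.24, 0.577, 0.231] pointing down, gripper open.
Joint ranges: [-2.6, 2.6], [-0.5, 2.12], [-1.47, 1.34], [0.16, 2.42], [-1.27, 4.41], [0.06, 2.06], [-2.6, 2.6]. Speed limits (rad/s): [2.22, 2.22, 2.79, 2.79, 3.14, 3.14, 3.14].

## Interface

Orientations are given as a unit quaternion [x, y, z, w].
In Python, from workcell import manip gives the robot as it stands. The module is installed in compiled form; this text tells all that it offers.
- The arm moves only by the tool step_arm, never from a script. Its argument "moves" is a list of rows, each a list of 7 numbers: the closure, from 0 (fully open) to 1 (shut), then the shift along the world's x, y, z in mm, then the turn, a rotation vector about the world's x, y, z in rad. In form: [[grip, tx, ty, tz, ax, ay, az], ...]. A call has 1 to 10 rows; each row is the pose to reach, as a shift and turn from the pose commanded when the call began; what a row does not reach only later rows make up. A row lasts 1/10 s, in which the tool goes at most 50 mm and 8.59 degrees, less where a joint would pass 70% of its speed; a pose out of reach is approached as far as the arm can. A call with a gripper value outside its range is refused whole. The fingers move at their own pace and stop on an object; "grip_force" is the grip in N (left out, the last holds). Time passes only in rows, so rows that repeat a pose let the fingers close. It gives the time, the measured TCP pose, the force, the opening and the grip force at its end, in the units of the state.
- manip.get_obs(): the state, without advancing time (a new reading comes with each control period).
- manip.camera(name): name is "scene" or "top"; returns a dict with "image" (400x640x3 uint8, blue, green, red), "K" (3x3 intrinsics, pixels), "rvec" (rotation vector, rad) and "tvec" (3), from world to camera coordinates, as OpenCV has them. Camera axes: x right, y down, z forward; pixel columns grow to the right and rows downward; lengths in m; the calibration is good to about 2 mm. A picture is of the moment at which its call begins. There is no depth.
- manip.hand_in(): hands the job in; it is judged then, once.
The state is a dict: "clock": time; "joint_pos": joint angles; "joint_velocities": joint speeds; "tau": joint torques, N m; "position": TCP position; "ee_rot": TCP orientation; "ft_force": force on the tool from outside, world axes, zero at the start; "torque": the same for the moment, N m; "grip_width": opening from 0.0 (shut) to 1.0 (fully open); "grasp_force": force on a finger pad.
Only numpy, scipy, OpenCV 4.12 (cv2) and the standard library are available. Lean on these libraries where they do the work, as an engineer would, in place of code of your own. Each camera call takes 0.05 s, during which the arm holds its last target. There are 200 camera calls.

## Task

Lock the mini playfield in its jig by swinging the red handle of the toggle clamp over until it snaps down, and only then take the rubber mallet and drive the steel wire ball guide down until both its collars sit on the wood; use the mallet for that, not the gripper itself. Afterwards stand the mallet on its head on the bench, clear of the jig. Leave the clamp locked, do not shift the playfield in the jig, and leave everything else on the bench where it is.

Things in the scene. Friction and masses are not known exactly. Their poses are not given: they have to be found in the camera images.
- jig: Light wooden jig board 300 (x) x 420 (y) x 18 mm high, fixed to the bench. Origin: centre of its underside; x, y along its edges. The playfield lies on its -y part, with dark fences 14 mm high at the playfield's -y and +x edges; a steel toggle clamp stands at the middle of its +y part (fixed base up to 73 mm above the bench).
- clamp_hinge (a point): Axis of the clamp's red handle: jig x = 0, y = +103.5 mm, 66 mm above the bench; the axis runs along the jig's x, so the handle swings in the jig's y-z plane. With the clamp open, its short steel bar with the rubber foot also stands up on the jig -y side of the handle, at jig y = +10 to +80 mm: 22 mm wide in jig x, its top under 125 mm above the bench.
- clamp_grip (a point): Point on the centre line of the red grip, 110 mm from point clamp_hinge. The grip is a round red bar 21 mm thick that begins 42 mm and ends 145 mm from the hinge; a 24 mm wide flat steel shank joins it to the hinge.
- clamp (a joint): Angle of the clamp handle, rad. 0 = open: it points straight up (1.65 rad above level in the jig's +y direction, so leaning 0.08 to -y). 1.55 = locked, on its stop: it points to the jig's +y, 0.10 rad above level, and the foot presses on the playfield. Push the grip from its jig -y side to +y, then down: loose to 1.15, then stiffer (5 N) to dead centre at 1.46, where it snaps over and stays.
- playfield: Loose plywood mini playfield 260 (x) x 220 (y) x 12 mm, 0.55 kg, blue top with coloured round inserts, lying on the jig board against its fences. Origin: centre of its underside (18 mm above the bench, at jig y = -75 mm); axes parallel to the jig's. Four red star posts rise 28 mm from its top, at x = +-105 mm, y = +50 and -85 mm.
- guide_top (a point): Middle of the top of the wire ball guide: an upside-down U of 6 mm steel wire, 96 mm long in the playfield's x, at playfield x = 0, y = -35 mm. Two legs, each with a 13 mm collar, enter the wood. This point is 62 mm above the bench at the start, 48 mm when home. Nothing else as tall stands within 100 mm of it once the clamp is locked.
- guide (a joint): How far the ball guide has been driven down, in m: 0 = start, collars 14 mm above the wood; 0.014 = home on a hard stop, collars on the wood. Stiff fit: about 7 N moves it slowly, some 11 N at 150 mm/s; it stays where it is left.
- mallet: Rubber mallet, about 0.6 kg: black cylinder head 60 mm in diameter, 92 mm high, standing on a flat face; wooden handle, level, its centre line 46 mm above the lower face, pointing to the mallet's -x, 24 mm wide (y), 32 mm high, from 30 to 222 mm from the head's axis. Origin: centre of the lower face; z up. Centre of mass some 15 mm from the head's axis towards the handle.
- coil: Bystander on the jig board: blue solenoid coil in a steel bracket, 91 x 34 x 39 mm. Origin under its centre.
- flipper: Bystander on the jig board: yellow flipper bat 76 x 22 x 16 mm with a steel shaft standing to 50 mm. Origin under its centre.
- wipes: Bystander: white and blue wipes canister, 82 mm in diameter, 170 mm high. Origin under its centre. It and the mallet swap places.
- screwdriver: Bystander: screwdriver with orange handle, 200 mm long. Lying on the bench.
- tape: Bystander: roll of blue tape, 100 mm in diameter, 24 mm high. Origin under its centre.
- glue: Bystander: white glue bottle with orange cap, 52 mm in diameter, 150 mm high. Origin under its centre.

How it is judged:
By the outcome, as a careful person would: the job done as asked, in the order asked, and still so for the second after the job is handed in, with the robot touching nothing.
It also fails if it takes over 64 s, if anything falls off the work surface, if the arm or the gripper's body presses on something with over 40 N, if the wrist force passes 120 N, or if a joint passes its speed limit or range.

## Working session

There is one attempt and no reset: what is moved stays moved. The work goes in short steps, Python scripts to look and compute and a tool call to move; the robot and the scene stay as the last step left them, time stands still between calls to the robot, and variables do not carry over. Pictures are saved under pics/ and viewed, at most 10 in all, crops included, and the job is handed in when it is done.

Besides the shell and the picture viewer there is one more tool, called after ">>>" as name(argument=value, ...), one argument or row to a line, values as JSON. step_arm: Moves the arm, as the interface text tells. Its arguments: {"type":"object","properties":{"moves":{"type":"array","items":{"type":"array","items":{"type":"number"}}},"grip_force":{"type":"number"}},"required":["moves"]}

```bash
mkdir -p pics; cat > h.py <<'E'
import numpy as np,cv2
from workcell import manip
def cam(n):
    c=manip.camera(n);return c
def P(c):
    R=cv2.Rodrigues(np.array(c["rvec"],float))[0];return R,np.array(c["tvec"],float).reshape(3),np.array(c["K"],float)
def proj(c,X):
    return cv2.projectPoints(np.array(X,float).reshape(-1,3),np.array(c["rvec"],float),np.array(c["tvec"],float),np.array(c["K"],float),None)[0].reshape(-1,2)
def ray(c,uv):
    R,t,K=P(c);d=R.T@np.linalg.inv(K)@np.array([uv[0],uv[1],1.]);return -R.T@t,d/np.linalg.norm(d)
def atz(c,uv,z):
    o,d=ray(c,uv);return o+d*(z-o[2])/d[2]
def tri(c1,u1,c2,u2):
    o,d=ray(c1,u1);p,e=ray(c2,u2)
    s=np.linalg.lstsq(np.c_[d,-e],p-o,rcond=None)[0];a=o+d*s[0];b=p+e*s[1];return (a+b)/2,np.linalg.norm(a-b)
E
python3 - <<'E'
from h import *
import pickle
o=manip.get_obs();print(o["clock"],o["position"],o["ee_rot"],o["ft_force"],manip.grip_point_offset)
cs={}
for n in("scene","top"):
    c=cam(n);cs[n]=c;cv2.imwrite(f"pics/{n}0.png",cv2.resize(c["image"],(800,500),interpolation=cv2.INTER_CUBIC));print(n,ray(c,(320,200)))
pickle.dump(cs,open("c0.pkl","wb"))
E
```

```text
0.0 [0.24025344 0.57657014 0.23052388] [ 1.96104051e-01  9.80582834e-01 -7.03520470e-04 -1.07179272e-04] [-0.44352472  0.5022261  -0.09156484] 0.0187
scene (array([1.45595366, 0.61951549, 1.3144175 ]), array([-0.58713426, -0.3843231 , -0.71243885]))
top (array([ 0.33755567, -0.00713497,  1.46476552]), array([ 0.10872782,  0.0154387 , -0.99395166]))
```

View pics/scene0.png

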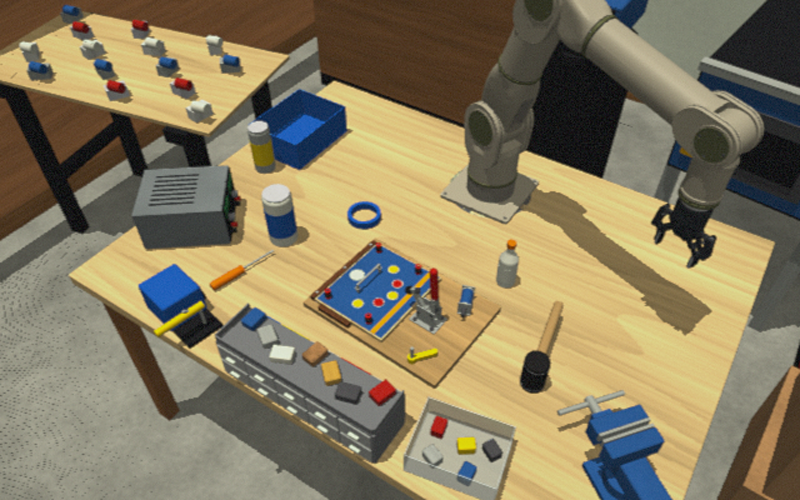

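View pics/top0.png

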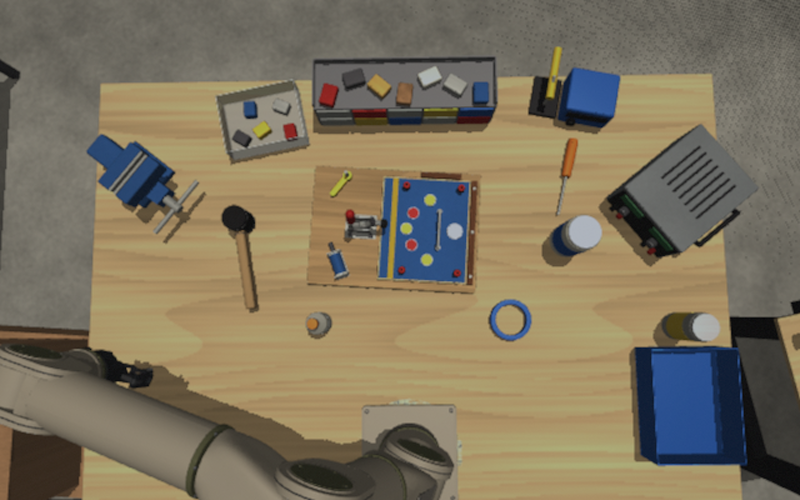

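Scene: jig in the middle, with the clamp handle standing up at about (434,285) and the mallet at (537,370). Top: jig corners (315,167)–(480,290), mallet head at (238,220). I'll enlarge both for measuring.

```bash
python3 - <<'E'
from h import *
import pickle
cs=pickle.load(open("c0.pkl","rb"))
for n,(x,y,w,h,s) in dict(top=(170,125,220,132,3.6),scene=(240,185,230,150,3.4)).items():
    im=cs[n]["image"][y:y+h,x:x+w];im=cv2.resize(im,None,fx=s,fy=s,interpolation=cv2.INTER_CUBIC)
    for k in range(0,w,20):
        cv2.putText(im,str(x+k),(int(k*s),8),0,.3,(255,255,255),1);cv2.line(im,(int(k*s),10),(int(k*s),14),(255,255,255),1)
    for k in range(0,h,20):
        cv2.putText(im,str(y+k),(0,int(k*s)+4),0,.3,(255,255,255),1)
    cv2.imwrite(f"pics/{n}crop.png",im)
E
```

```text
(no output)
```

View pics/topcrop.png

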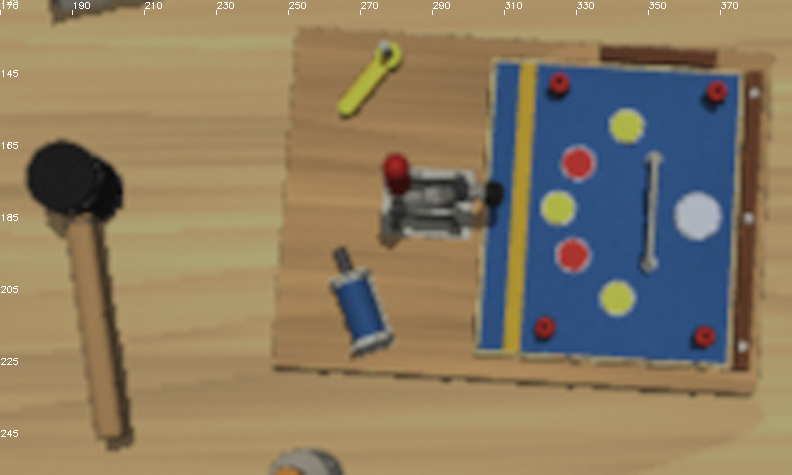

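View pics/scenecrop.png

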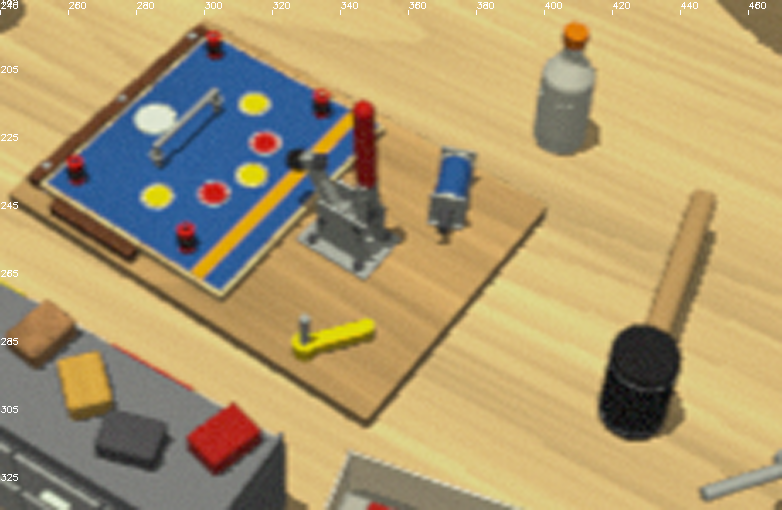

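Top crop: jig corners (297,28) (275,367) (752,392) (770,48), posts, guide (654,158)–(649,266), handle tip (395,162), mallet head (62,175) and handle end (112,438). Scene crop: posts (214,34) (321,92) (75,160) (186,228), tip (364,108), head top (645,356), handle end (704,195). Now I'll triangulate these.

```bash
python3 - <<'E'
from h import *
import pickle
from scipy.optimize import least_squares
cs=pickle.load(open("c0.pkl","rb"));T,S=cs["top"],cs["scene"]
t=lambda u,v:(170+u/3.6-.4,125+v/3.6-.4)
s=lambda u,v:(240+u/3.4-.4,185+v/3.4-.4)
pts=dict(p_pp=(t(559,82),s(186,228)),p_pm=(t(717,91),s(75,160)),p_mp=(t(544,326),s(321,92)),p_mm=(t(705,336),s(214,34)),
 gp=(t(654,158),s(156,150)),gm=(t(649,266),s(216,95)),tip=(t(395,162),s(364,108)),head=(t(62,175),s(645,356)),hend=(t(110,436),s(704,195)))
for k,(a,b) in pts.items():
    X,e=tri(T,a,S,b);print(k,X.round(4),round(e,4))
# jig fit
J=[]
for k,x,y in(("p_pp",.105,-.025),("p_pm",.105,-.16),("p_mp",-.105,-.025),("p_mm",-.105,-.16)):
    J+=[(T,pts[k][0],(x,y,.058)),(S,pts[k][1],(x,y,.058))]
J+=[(T,t(*q),(x,y,.018)) for q,x,y in(((297,28),.15,.21),((275,367),-.15,.21),((752,392),-.15,-.21),((770,48),.15,-.21))]
J+=[(S,s(*q),(x,y,.018)) for q,x,y in(((365,422),.15,.21),((546,210),-.15,.21),((10,195),.15,-.21))]
def W(p,X):
    c,n=np.cos(p[2]),np.sin(p[2]);return np.array([p[0]+c*X[0]-n*X[1],p[1]+n*X[0]+c*X[1],X[2]])
f=lambda p:np.concatenate([proj(c,W(p,X))[0]-u for c,u,X in J])
r=least_squares(f,[.55,0,0],loss="soft_l1");print("jig",r.x.round(4),f(r.x).round(1))
for n,X in dict(guide=(0,-.11,.062),hinge=(0,.1035,.066),tip=(0,.1035+.145*np.cos(1.65),.066+.145*np.sin(1.65)),grip=(0,.1035+.11*np.cos(1.65),.066+.11*np.sin(1.65))).items():print(n,W(r.x,X).round(4))
a=atz(T,t(62,175),.092);print("head top",a, atz(S,s(645,356),.092),"hend",atz(T,t(110,440),.05), atz(S,s(704,195),.06))
E
```

```text
p_pp [ 0.6533 -0.0016  0.0596] 0.001
p_pm [ 0.6436 -0.1361  0.06  ] 0.0009
p_mp [0.4448 0.0131 0.0632] 0.0001
p_mm [ 0.4346 -0.1212  0.0615] 0.0012
gp [ 0.5878 -0.0822  0.0545] 0.0001
gm [ 0.4956 -0.0764  0.0521] 0.0001
tip [0.5593 0.1236 0.2093] 0.0023
head [0.5739 0.4133 0.0881] 0.0008
hend [0.3573 0.3778 0.0577] 0.0007
jig [ 0.5512  0.0307 -0.0701] [-0.2 -0.1 -0.3  0.5 -0.1 -0.1 -0.3  0.6 -0.   0.2 -0.   1.1 -0.2 -0.
 -0.3  0.8 -0.3 -0.2 -1.4 -0.2  1.2  0.8  0.5  1.5  0.3 -0.2  0.4 -1.3
 -1.  -0.3]
guide [ 0.5435 -0.079   0.062 ]
hinge [0.5584 0.134  0.066 ]
tip [0.5576 0.1225 0.2105]
grip [0.5578 0.1253 0.1757]
head top [0.57336914 0.41171571 0.092     ] [0.57643828 0.41425221 0.092     ] hend [0.35419491 0.37955519 0.05      ] [0.35902768 0.37859009 0.06      ]
```

Everything agrees with the text: jig at (0.551, 0.031), yaw −0.070; handle tip at z 0.209; mallet head at (0.574, 0.413) with its handle towards the robot. First I shut the gripper and go to the −y side of the red handle.

>>> step_arm(
  moves=[
    [1, 0, 0, 20, 0, 0, 0.05],
    [1, 25, -35, 40, 0, 0, 0.1],
    [1, 50, -75, 40, 0, 0, 0.15],
    [1, 75, -115, 40, 0, 0, 0.2],
    [1, 105, -155, 40, 0, 0, 0.25],
    [1, 130, -195, 40, 0, 0, 0.3],
    [1, 155, -235, 40, 0, 0, 0.324],
    [1, 180, -275, 40, 0, 0, 0.324],
    [1, 205, -315, 40, 0, 0, 0.324],
    [1, 235, -355, 40, 0, 0, 0.324],
  ],
  grip_force=60,
)

```text
clock: 1.1
position: [0.4756, 0.2202, 0.2713]
ee_rot: [0.035, 0.999, 0.0, -0.0]
ft_force: [0.3, 1.2, 0.2]
grip_width: 0.001
grasp_force: 0.0
```

>>> step_arm(
  moves=[
    [1, 25, -40, 0, 0, 0, 0],
    [1, 50, -80, 0, 0, 0, 0],
    [1, 70, -110, 0, 0, 0, 0],
    [1, 80, -129, 0, 0, 0, 0],
    [1, 80, -129, 0, 0, 0, 0],
    [1, 80, -129, 0, 0, 0, 0],
  ],
)

```text
clock: 1.7
position: [0.5551, 0.093, 0.2709]
ee_rot: [0.036, 0.999, 0.0, -0.0]
ft_force: [-0.2, 0.5, -0.6]
grip_width: -0.0
grasp_force: 0.0
```

>>> step_arm(
  moves=[
    [1, 0, 0, -35, 0, 0, 0],
    [1, 0, 0, -70, 0, 0, 0],
    [1, 0, 0, -98, 0, 0, 0],
    [1, 0, 0, -98, 0, 0, 0],
    [1, 0.5, 8, -98, 0, 0, 0],
    [1, 1, 17, -98, 0, 0, 0],
    [1, 2, 27, -98, 0, 0, 0],
    [1, 2.5, 37, -98, 0, 0, 0],
    [1, 3, 46, -98, 0, 0, 0],
    [1, 3, 46, -98, 0, 0, 0],
  ],
)

```text
clock: 2.7
position: [0.5583, 0.1411, 0.1734]
ee_rot: [0.034, 0.999, 0.0, 0.0]
ft_force: [-1.2, -0.4, 0.2]
grip_width: 0.0
grasp_force: 0.0
```

>>> step_arm(
  moves=[
    [1, 0.5, 11, -3, 0, 0, 0],
    [1, 1.5, 22, -6, 0, 0, 0],
    [1, 2, 32, -10, 0, 0, 0],
    [1, 3, 42, -17, 0, 0, 0],
    [1, 4, 52, -23, 0, 0, 0],
    [1, 4.5, 61, -29, 0, 0, 0],
    [1, 5, 69, -37, 0, 0, 0],
    [1, 5.5, 78, -46, 0, 0, 0],
    [1, 5.5, 78, -46, 0, 0, 0],
  ],
)

```text
clock: 3.6
position: [0.5632, 0.2181, 0.1257]
ee_rot: [0.035, 0.999, -0.0, -0.001]
ft_force: [-0.7, -0.2, 0.1]
grip_width: -0.001
grasp_force: 0.4
```

```bash
python3 - <<'E'
from h import *
ims=[]
c=cam("scene");a=c["image"][170:330,240:470];b=cam("top")["image"][110:270,180:410]
cv2.imwrite("pics/c1.png",cv2.resize(np.hstack([a,b]),(800,278),interpolation=cv2.INTER_CUBIC))
o=manip.get_obs();print(o["position"],o["ft_force"])
E
```

```text
[0.56370949 0.21703338 0.12708568] [-0.57629488 -0.17327935  0.26319297]
```

View pics/c1.png

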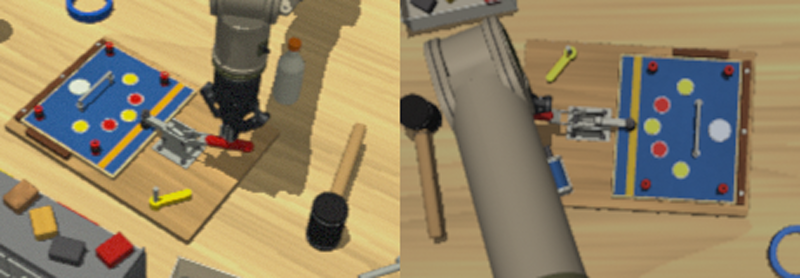

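The scene view shows the red handle at about (230,142), swung over and lying under the fingertips, with the foot down near the playfield. I'll keep pressing down.

>>> step_arm(
  moves=[
    [1, 0.5, 6, -8, 0, 0, 0],
    [1, 1, 12, -18, 0, 0, 0],
    [1, 1, 15, -23, 0, 0, 0],
    [1, 1, 17, -27, 0, 0, 0],
    [1, 1.5, 19, -31, 0, 0, 0],
    [1, 1.5, 20, -34, 0, 0, 0],
    [1, 1.5, 21, -37, 0, 0, 0],
    [1, 1.5, 21, -37, 0, 0, 0],
  ],
)

```text
clock: 4.5
position: [0.5651, 0.2382, 0.0899]
ee_rot: [0.035, 0.999, -0.0, -0.0]
ft_force: [-0.7, -0.2, 0.6]
grip_width: 0.001
grasp_force: 0.0
```

>>> step_arm(
  moves=[
    [1, 0, 0.5, -2, 0, 0, 0],
    [1, 0, 0.5, -3, 0, 0, 0],
    [1, 0, 0.5, -3, 0, 0, 0],
  ],
)

```text
clock: 4.8
position: [0.5656, 0.2385, 0.0876]
ee_rot: [0.035, 0.999, 0.0, 0.0]
ft_force: [-0.7, 0.6, 1.7]
grip_width: -0.001
grasp_force: 0.7
```

>>> step_arm(
  moves=[
    [1, 0, 0, 30, 0, 0, 0],
    [1, 0, 0, 70, 0, 0, 0],
    [0.5, 0, 0, 110, 0, 0, 0.05],
    [0, 0, 20, 140, 0, 0, 0.1],
    [0, -8, 60, 140, 0, 0, 0.15],
    [0, -20, 100, 140, 0, 0, 0.22],
    [0, -35, 140, 140, 0, 0, 0.223],
    [0, -45, 166, 120, 0, 0, 0.223],
    [0, -46, 166, 90, 0, 0, 0.223],
    [0, -46, 166, 60, 0, 0, 0.223],
  ],
)

```text
clock: 5.8
position: [0.5186, 0.4058, 0.1465]
ee_rot: [-0.077, 0.997, 0.0, 0.0]
ft_force: [0.0, 0.1, 0.1]
grip_width: 1.0
grasp_force: 0.0
```

```bash
python3 - <<'E'
from h import *
a=cam("scene")["image"][170:330,240:470];b=cam("top")["image"][110:270,160:390]
cv2.imwrite("pics/c2.png",cv2.resize(np.vstack([a,b]),(414*2-38,550),interpolation=cv2.INTER_CUBIC))
o=manip.get_obs();print(o["position"],o["ft_force"],o["grip_width"])
E
```

```text
[0.51729666 0.40296128 0.14289049] [-0.01099377 -0.34803285 -0.82340566] 0.9999042954924892
```

View pics/c2.png

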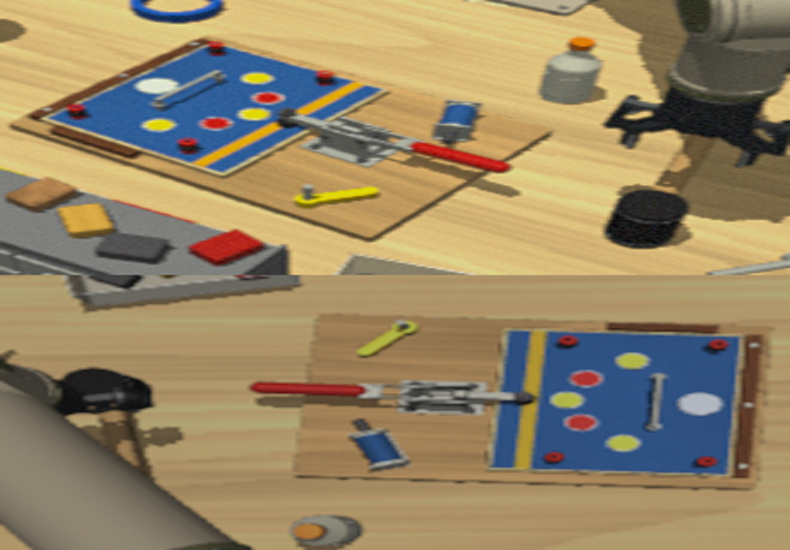

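Scene: the handle lies flat with its tip at about (505,166) and the foot is on the wood. Top: tip at (255,387). Playfield unmoved by eye. I'll check the handle angle numerically.

```bash
python3 - <<'E'
from h import *
import pickle
cs=pickle.load(open("c0.pkl","rb"))
print(tri(cs["top"],(160+255/3.435,110+112/1.719),cs["scene"],(240+505/3.435,170+166/1.719)))
for n in cs: print(n,proj(cs[n],[(.568,.278,.0805),(.5681,.2752,.105)]))
o=manip.get_obs();print(o["position"])
E
```

```text
(array([0.56616699, 0.27235558, 0.08459274]), np.float64(0.002934564619280845))
scene [[387.78424056 268.65826657]
 [387.7055002  263.18700885]]
top [[232.20518624 175.02302894]
 [231.46065601 173.63765232]]
[0.51729666 0.40296128 0.14289049]
```

>>> step_arm(
  moves=[
    [0, -6, 0, -20, 0, 0, 0],
    [0, -6, 0, -40, 0, 0, 0],
    [0, -6, 0, -60, 0, 0, 0],
    [0, -6, 0, -80, 0, 0, 0],
    [0, -6, 0, -100, 0, 0, 0],
    [0, -6, 0, -112, 0, 0, 0],
    [0, -6, 0, -120, 0, 0, 0],
    [0, -6, 0, -120, 0, 0, 0],
  ],
)

```text
clock: 6.7
position: [0.5134, 0.4043, 0.0272]
ee_rot: [-0.076, 0.997, -0.0, -0.0]
ft_force: [-0.3, 0.3, 0.1]
grip_width: 0.998
grasp_force: 0.0
```

The clamp is locked: tip height is about 82 mm, and the fingertip went below the dead-centre height without resistance. Gripping the mallet.

>>> step_arm(
  moves=[
    [1, 0, 0, 0, 0, 0, 0],
    [1, 0, 0, 0, 0, 0, 0],
    [1, 0, 0, 0, 0, 0, 0],
    [1, 0, 0, 0, 0, 0, 0],
    [1, 0, 0, 0, 0, 0, 0],
    [1, 0, 0, 0, 0, 0, 0],
    [1, 0, 0, 0, 0, 0, 0],
    [1, 0, 0, 0, 0, 0, 0],
  ],
  grip_force=110,
)

```text
clock: 7.5
position: [0.5135, 0.4046, 0.028]
ee_rot: [-0.076, 0.997, 0.0, 0.0]
ft_force: [-1.5, -1.6, 5.8]
grip_width: 0.267
grasp_force: 107.5
```

>>> step_arm(
  moves=[
    [1, 0, 0, 5, 0, 0, 0],
    [1, 0, 0, 15, 0, 0, 0],
    [1, 0, 0, 35, 0, 0, 0],
    [1, 0, 0, 60, 0, 0, 0],
    [1, 0, 0, 90, 0, 0, 0],
    [1, 0, 0, 120, 0, 0, 0],
    [1, 0, 0, 140, 0, 0, 0],
    [1, 0, 0, 140, 0, 0, 0],
  ],
)

```text
clock: 8.3
position: [0.5145, 0.4053, 0.1708]
ee_rot: [-0.076, 0.997, 0.002, 0.002]
ft_force: [1.1, -0.3, -7.1]
grip_width: 0.268
grasp_force: 108.4
```

>>> step_arm(
  moves=[
    [1, 0, -10, 30, 0, 0, 0],
    [1, 0, -30, 60, 0, 0, 0],
    [1, -2, -60, 60, 0, 0, -0.03],
    [1, -4, -95, 60, 0, 0, -0.06],
    [1, -7, -130, 60, 0, 0, -0.09],
    [1, -10, -165, 60, 0, 0, -0.12],
    [1, -13, -200, 60, 0, 0, -0.15],
    [1, -16, -235, 60, 0, 0, -0.18],
    [1, -19, -270, 60, 0, 0, -0.2],
    [1, -22, -305, 60, 0, 0, -0.223],
  ],
)

```text
clock: 9.3
position: [0.4902, 0.0978, 0.2258]
ee_rot: [0.036, 0.999, -0.0, -0.001]
ft_force: [0.2, -0.4, -6.3]
grip_width: 0.264
grasp_force: 109.4
```

>>> step_arm(
  moves=[
    [1, -2, -35, 0, 0, 0, 0],
    [1, -4, -70, 0, 0, 0, 0],
    [1, -6, -105, 0, 0, 0, 0],
    [1, -8, -140, 0, 0, 0, 0],
    [1, -9, -165, -20, 0, 0, 0],
    [1, -10, -175, -50, 0, 0, 0],
    [1, -10, -175, -80, 0, 0, 0],
    [1, -10, -175, -105, 0, 0, 0],
    [1, -10, -175, -105, 0, 0, 0],
    [1, -10, -175, -105, 0, 0, 0],
  ],
)

```text
clock: 10.3
position: [0.4808, -0.0756, 0.1221]
ee_rot: [0.035, 0.999, -0.0, -0.001]
ft_force: [0.0, -0.5, -5.0]
grip_width: 0.263
grasp_force: 109.1
```

```bash
python3 - <<'E'
from h import *
a=cam("scene")["image"][150:270,240:400];b=cam("top")["image"][120:260,230:410]
cv2.imwrite("pics/c3.png",np.hstack([cv2.resize(a,(440,330),interpolation=cv2.INTER_CUBIC),cv2.resize(b,(360,330),interpolation=cv2.INTER_CUBIC)]))
o=manip.get_obs();print(o["position"],o["ee_rot"],o["ft_force"],o["torque"])
E
```

```text
[ 0.48210207 -0.07557282  0.12351024] [3.53512208e-02 9.99374627e-01 7.51459611e-05 8.00336529e-04] [ 0.82854652  0.44625165 -5.59818668] [0.01285554 0.32400919 0.04497697]
```

View pics/c3.png

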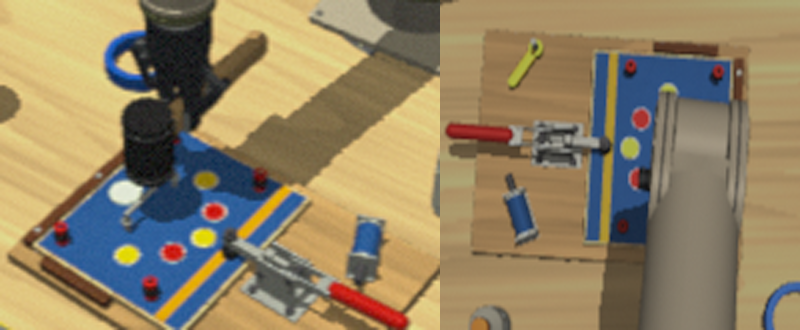

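The mallet is held upright over the guide. Scene crop: head outline x 122–173, y 100–184. I'll compare that with the expected outline.

```bash
python3 - <<'E'
from h import *
import pickle
S=pickle.load(open("c0.pkl","rb"))["scene"]
a=np.linspace(0,6.28,60)
for x,y in((.543,-.079),(.533,-.079),(.543,-.089)):
    R=np.vstack([np.c_[x+.03*np.cos(a),y+.03*np.sin(a),a*0+z] for z in(.095,.187)])
    p=(proj(S,R)-[240,150])*2.75;print(p.min(0),p.max(0))
E
```

```text
[118.36261507  96.3590739 ] [173.5931717 189.5882986]
[123.57568715  91.29951694] [178.40603782 184.2746766 ]
[111.1830634   93.04466987] [166.57687166 186.11270099]
```

The head is centred within about 3 mm. Lowering and driving.

>>> step_arm(
  moves=[
    [1, 0, 0, -10, 0, 0, 0],
    [1, 0, 0, -20, 0, 0, 0],
    [1, 0, 0, -28, 0, 0, 0],
    [1, 0, 0, -32, 0, 0, 0],
    [1, 0, 0, -35, 0, 0, 0],
    [1, 0, 0, -38, 0, 0, 0],
    [1, 0, 0, -41, 0, 0, 0],
  ],
)

```text
clock: 11.1
position: [0.4816, -0.0756, 0.0815]
ee_rot: [0.035, 0.999, 0.0, 0.0]
ft_force: [-4.0, -0.1, 0.7]
grip_width: 0.261
grasp_force: 110.1
```

>>> step_arm(
  moves=[
    [1, 0, 0, -2, 0, 0, 0],
    [1, 0, 0, -4, 0, 0, 0],
    [1, 0, 0, -5, 0, 0, 0],
    [1, 0, 0, -6, 0, 0, 0],
    [1, 0, 0, -7, 0, 0, 0],
  ],
)

```text
clock: 11.6
position: [0.4814, -0.0756, 0.0752]
ee_rot: [0.035, 0.999, 0.0, -0.0]
ft_force: [-14.9, 1.9, 25.1]
grip_width: 0.266
grasp_force: 113.3
```

The net push reached about 31 N at exactly the expected home height (75 mm TCP), so that's the hard stop. Lifting, carrying the mallet back and looking.

>>> step_arm(
  moves=[
    [1, 0, 0, 4, 0, 0, 0],
    [1, 0, 0, 12, 0, 0, 0],
    [1, 0, 0, 30, 0, 0, 0],
    [1, 0, 0, 65, 0, 0, 0],
    [1, 0, 0, 105, 0, 0, 0],
    [1, 0, 10, 145, 0, 0, 0],
    [1, 2, 40, 155, 0, 0, 0],
    [1, 4, 80, 155, 0, 0, 0],
    [1, 7, 115, 155, 0, 0, 0],
    [1, 10, 150, 155, 0, 0, 0],
  ],
)

```text
clock: 12.6
position: [0.4911, 0.076, 0.2295]
ee_rot: [0.035, 0.999, 0.0, 0.0]
ft_force: [1.1, -0.5, -6.7]
grip_width: 0.268
grasp_force: 109.3
```

>>> step_arm(
  moves=[
    [1, 2, 35, 0, 0, 0, 0.03],
    [1, 4, 70, 0, 0, 0, 0.06],
    [1, 7, 105, 0, 0, 0, 0.09],
    [1, 10, 140, 0, 0, 0, 0.12],
    [1, 13, 175, 0, 0, 0, 0.15],
    [1, 16, 210, 0, 0, 0, 0.18],
    [1, 19, 245, 0, 0, 0, 0.2],
    [1, 21, 280, 0, 0, 0, 0.223],
    [1, 22, 310, 0, 0, 0, 0.223],
    [1, 22, 330, 0, 0, 0, 0.223],
  ],
)

```text
clock: 13.6
position: [0.5123, 0.4072, 0.2285]
ee_rot: [-0.077, 0.997, 0.0, -0.001]
ft_force: [-0.5, -0.6, -5.6]
grip_width: 0.267
grasp_force: 109.2
```

```bash
python3 - <<'E'
from h import *
import pickle
cs=pickle.load(open("c0.pkl","rb"))
C=cam("scene");a=C["image"];b=cs["scene"]["image"];d=cam("top")
f=lambda i,x,y,w,h:cv2.resize(i[y:y+h,x:x+w],(400,270),interpolation=cv2.INTER_CUBIC)
cv2.imwrite("pics/c4.png",np.vstack([np.hstack([f(a,245,190,110,74),f(b,245,190,110,74)]),np.hstack([f(a,380,150,160,108),f(d["image"],280,130,120,81)])]))
o=manip.get_obs();print(o["position"],o["ee_rot"],o["ft_force"],o["torque"])
E
```

```text
[0.51140392 0.40829402 0.22808649] [-7.84338730e-02  9.96918791e-01  3.07269161e-04 -9.78447990e-04] [-0.15352999  0.2417138  -6.93327186] [-0.08273596  0.2975732   0.03478761]
```

View pics/c4.png

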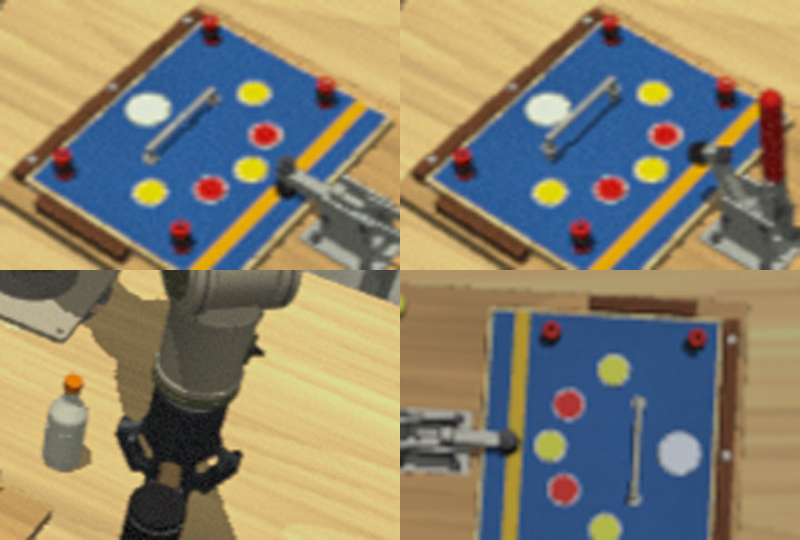

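Top row (now left, start right): the guide's near end dropped about 12 crop pixels, which is the 14 mm expected. Posts, playfield and clamp are unchanged. Setting the mallet back on its spot.

>>> step_arm(
  moves=[
    [1, 1, -2, -40, 0, 0, 0],
    [1, 1, -2, -80, 0, 0, 0],
    [1, 1, -2, -120, 0, 0, 0],
    [1, 1, -2, -150, 0, 0, 0],
    [1, 1, -2, -175, 0, 0, 0],
    [1, 1, -2, -187, 0, 0, 0],
    [1, 1, -2, -193, 0, 0, 0],
    [1, 1, -2, -196, 0, 0, 0],
    [1, 1, -2, -198, 0, 0, 0],
    [1, 1, -2, -198, 0, 0, 0],
  ],
)

```text
clock: 14.7
position: [0.5148, 0.4028, 0.0323]
ee_rot: [-0.076, 0.997, 0.0, 0.001]
ft_force: [-0.2, -1.6, -6.5]
grip_width: 0.263
grasp_force: 109.1
```

>>> step_arm(
  moves=[
    [1, 0, 0, -1, 0, 0, 0],
    [1, 0, 0, -2, 0, 0, 0],
    [1, 0, 0, -2, 0, 0, 0],
  ],
)

```text
clock: 15.0
position: [0.5144, 0.4025, 0.0294]
ee_rot: [-0.076, 0.997, 0.0, 0.0]
ft_force: [-0.4, 0.3, -6.5]
grip_width: 0.266
grasp_force: 109.1
```

>>> step_arm(
  moves=[
    [1, 0, 0, -1, 0, 0, 0],
    [1, 0, 0, -2, 0, 0, 0],
    [1, 0, 0, -2, 0, 0, 0],
  ],
)

```text
clock: 15.3
position: [0.5145, 0.4026, 0.0281]
ee_rot: [-0.076, 0.997, 0.0, 0.0]
ft_force: [-3.2, -1.9, 1.8]
grip_width: 0.263
grasp_force: 110.5
```

On the bench. Releasing, backing off and looking.

>>> step_arm(
  moves=[
    [0.6, 0, 0, 0, 0, 0, 0],
    [0.4, 0, 0, 0, 0, 0, 0],
    [0.2, 0, 0, 0, 0, 0, 0],
    [0, 0, 0, 0, 0, 0, 0],
    [0, 0, 0, 0, 0, 0, 0],
    [0, 0, 0, 0, 0, 0, 0],
    [0, 0, 0, 20, 0, 0, 0],
    [0, 0, 0, 60, 0, 0, 0],
    [0, 0, 0, 100, 0, 0, 0],
    [0, 0, 0, 150, 0, 0, 0],
  ],
  grip_force=20,
)

```text
clock: 16.3
position: [0.5136, 0.4018, 0.1776]
ee_rot: [-0.076, 0.997, -0.001, -0.001]
ft_force: [0.2, 1.2, -0.4]
grip_width: 1.0
grasp_force: 0.0
```

>>> step_arm(
  moves=[
    [0, -30, 20, 40, 0, 0, 0],
    [0, -60, 40, 60, 0, 0, 0],
    [0, -90, 60, 60, 0, 0, 0],
    [0, -120, 80, 60, 0, 0, 0],
    [0, -150, 100, 60, 0, 0, 0],
    [0, -180, 120, 60, 0, 0, 0],
    [0, -180, 120, 60, 0, 0, 0],
    [0, -180, 120, 60, 0, 0, 0],
  ],
)

```text
clock: 17.1
position: [0.3337, 0.5229, 0.2373]
ee_rot: [-0.077, 0.997, 0.0, 0.0]
ft_force: [0.6, -1.3, -0.1]
grip_width: 0.997
grasp_force: 0.0
```

```bash
python3 - <<'E'
from h import *
a=cam("scene")["image"];b=cam("top")["image"]
f=lambda i,x,y,w,h:cv2.resize(i[y:y+h,x:x+w],(400,270),interpolation=cv2.INTER_CUBIC)
cv2.imwrite("pics/c5.png",np.hstack([f(a,230,180,240,162),f(b,170,115,240,162)]))
o=manip.get_obs();print(o["position"],o["ft_force"],o["grip_width"])
E
```

```text
[0.33553511 0.52171246 0.23735509] [-0.10154269 -0.68797048 -0.33096322] 1.00137870653503
```

View pics/c5.png

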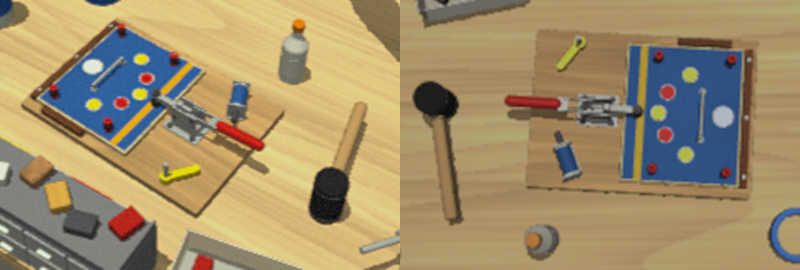

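The mallet stands on its head clear of the jig (scene (328,195), top (435,100)). The clamp is locked, the guide is down and the bystanders are in place. Handing in.

```bash
python3 -c "
from workcell import manip
print(manip.hand_in())"
```

```text
the job is handed in; nothing more can be done
None
```

The job is handed in after about 17 s on the robot's clock: clamp locked first, ball guide then driven home with the mallet, and the mallet left standing on its head clear of the jig, with the playfield and everything else unmoved as far as the pictures show.

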